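Slide the ice-mould lid out over the edge of the kneading board

ROBOT

A 6-joint arm with a two-finger parallel gripper is mounted at the origin on the work surface. World frame = base frame: x ahead of the robot, y to its left, z up, the work surface at z = 0. Lengths are in mm, angles in degrees, forces in N, time in s.
With the tool pointing down it reaches from about 300 to 850 mm from the base axis. Payload 4.2 kg.
Tool frame: the origin (TCP) lies midway between the tips of the shut fingers; the grasp point (between the pads) lies env.grasp_offset behind it (env.grasp_offset is the distance from the TCP to the grasp point, in mm); y points along the fingers, x is the direction in which the jaws open and shut, and the axes are right-handed (so a half turn about y gives the same grasp; the last joint's range is limited). The gripper opens to 91 mm and grips with 3 to 60 N. Pads are 32 mm wide; open, the fingers measure 118 mm over their backs; the gripper's body (76 mm by 178 mm) begins 60 mm behind the grasp point.
Start: joints at [64.229, 18.312, 89.639, -0, 72.044, -1.146], TCP at [239.6, 522.719, 213.976] pointing down, gripper open.
Joint ranges: [-177.97, 177.97], [-48.28, 115.42], [12.27, 149.76], [-77.06, 257.06], [2.81, 150.46], [-146.56, 146.56]. Speed limits (degrees/s): [147.25, 147.25, 180, 180, 180, 180].

INTERFACE

Orientations are given as [roll, pitch, yaw] about the fixed x, y, z axes, in that order (R = Rz(yaw) Ry(pitch) Rx(roll)).
In Python, from workcell import state, vision, job, env gives the robot as it stands.
- The arm moves only by the shell command python3 -m handwheel 'ROWS' [FORCE]. ROWS is JSON, a list of rows, each a list of 3 entries, a list of its own where there are three numbers: the finger opening in cm, from 0 to 9.12, then the shift along the tool's x, y, z in cm, then the turn about the tool's y in degrees. A call has 1 to 10 rows; each row is the pose to reach, as a shift and turn from the pose measured when the call began, along the tool's axes at that moment; what a row does not reach only later rows make up. A row lasts 1/10 s, in which the tool goes at most 50 mm and 8.59 degrees, less where a joint would pass 70% of its speed; a pose out of reach is approached as far as the arm can. A call with a gripper value outside its range is refused whole. The fingers move at their own pace and stop on an object; FORCE is the grip in N (left out, the last holds). Time passes only in rows, so rows that repeat a pose let the fingers close. It gives the time, the measured TCP pose, the force and the opening at its end, in the units of the state.
- state(): the state, without advancing time (a new reading comes with each control period).
- vision.grab_frame(name): name is "scene" or "top" or "wrist"; returns the picture (400x640x3 uint8, red, green, blue); there is no depth.
- vision.camera_model(name): a dict with "fov_y" (degrees; the focal length in pixels is half the picture's height over the tangent of half this angle, whatever the lens; pixels are square), "cx", "cy" (the principal point, pixels), "distortion" ([k1, k2, p1, p2, k3] as OpenCV has them; the pictures are not rectified), "extrinsics" (4x4, takes a point from world to camera coordinates). Camera axes: x right, y up, looking along -z (the intrinsics and any distortion apply to the point x, -y, -z); pixel columns grow to the right and rows downward; lengths in mm; the calibration is good to about 2 mm. A picture is of the moment at which its call begins: read the wrist's pose just before it. camera_model takes no time and is no camera call; for the wrist camera it gives the pose at the moment of the call.
- job.job_done(): hands the job in, once; it reports no verdict.
The state is a dict: "time_s": time; "qpos": joint angles; "qvel": joint speeds; "effort": joint torques, N m; "ee_pos": TCP position; "ee_rot": TCP orientation; "force": force on the tool from outside, world axes, zero at the start; "torque": the same for the moment, N m; "gripper_width": finger opening in mm.
Only numpy, scipy, OpenCV 4.12 (cv2) and the standard library are available. Lean on these libraries where they do the work, as an engineer would, in place of code of your own. Each camera call takes 0.05 s, during which the arm holds its last target.

TASK

Push the long white lid across the wooden board with the fingertips until its short end sticks out 30 mm beyond the board's edge nearest the robot, square to that edge, so that someone can get their fingers under it. It is only to be slid: keep it flat on the board, do not pick it up, and leave the square lid and everything else where it is.

Things in the scene. Friction and masses are not known exactly. Their poses are not given: they have to be found in the camera images.
- board_edge (a point): Middle of the top near edge (long edge nearest the robot) of the fixed wooden board, 340 deep x 560 wide, top level and 40 mm above the worktop. Axes: x across the board away from the robot, y along the edge, z up; the board reaches from x = 0 to 340 and y = -280 to 280 mm in this frame. Position and yaw (up to 9 degrees) change from start to start.
- lid_center (a point): Centre (half-way up) of the long lid: flat rigid white plastic plate, 160 long x 100 wide x 10 mm thick, six grey discs on top, about 0.13 kg, loose. Axes: x along its length away from the robot, y across, z up. Starts wholly on the left or right half of the board, turned up to 17 degrees from square, 80 mm or more of board free beyond its far end. Slides under a push of about 1 N.
- lid_front (a point): Middle (half-way up) of the long lid's short end nearest the robot, 80 mm from its centre along its own -x; same axes as the lid. Its x in the frame of board_edge is minus the overhang.
- square_lid: The other lid, to be left alone: flat white plastic, 100 x 100 x 10 mm, four grey discs on top, loose on the other half of the board. Origin: centre of its underside.
- shot_glass: Small glass cup, 38 mm across, 40 mm high, standing on the board near the middle of its far part. Origin: centre of its underside. Leave alone.
- ramekin: Small white ceramic cup, 56 mm across, 35 mm high, standing on the board near one far corner. Origin: centre of its underside. Leave alone.
- spice_jar: Small amber glass jar with a steel cap, 40 mm across, 50 mm high, standing on the board near the other far corner. Origin: centre of its underside. Leave alone.
- ice_mould: White plastic ice mould, 280 x 130 x 35 mm, with rows of grey round cavities, lying on the worktop to the right of the board. Origin: centre of its underside. Leave alone.
- mixing_bowl: White mixing bowl, 220 mm across, 90 mm high, on the worktop to the left of the board. Origin: centre of its underside. Leave alone.

How it is judged (in metres and radians):
At the end, for the whole second after the job is handed in: The long lid lies flat on the board, its short end 30 mm (give or take 7 mm) beyond the board's near edge and square to it within 0.1 rad (about 6 degrees), wholly within the board's width (x of lid_front in the frame of board_edge between -0.037 and -0.023 m and angle between the x axis of lid_center and the x axis of board_edge, either way round below 0.1 rad and z of lid_center in the frame of board_edge between 0.002 and 0.009 m and y of lid_center in the frame of board_edge between -0.23 and 0.23 m and angle between lid_center's own z axis and vertical below 0.05 rad); the robot touches nothing.
It fails at once if the long lid is lifted off the board or tips up (z of lid_center in the frame of board_edge above 0.015 m or angle between lid_center's own z axis and vertical above 0.15 rad).
It fails at once if the square lid is moved by more than 15 mm (distance of square_lid from where it was at the start of the episode above 0.015 m).
It fails at once if another thing on the board is moved by more than 15 mm (distance of any of shot_glass, ramekin, spice_jar from where it was at the start of the episode above 0.015 m).
It fails at once if the mould or the mixing bowl on the worktop is moved by more than 15 mm (distance of any of ice_mould, mixing_bowl from where it was at the start of the episode above 0.015 m).
It also fails if it takes over 40 s, if anything falls off the work surface, if the arm or the gripper's body presses on something with over 40 N, if the wrist force passes 120 N, or if a joint passes its speed limit or range.

## Working session

There is one attempt and no reset: what is moved stays moved. The work goes in short steps, Python scripts to look and compute and a shell command to move; the robot and the scene stay as the last step left them, time stands still between calls to the robot, and variables do not carry over. Pictures are saved under pics/ and viewed, and the job is handed in when it is done.

```bash
ls; mkdir -p pics
python3 - <<'E'
from workcell import state, vision, job, env
import cv2
print(state(), env.grasp_offset)
for n in("scene","top"):
    f=vision.grab_frame(n); cv2.imwrite(f"pics/a_{n}.png",f[:,:,::-1]); print(n,vision.camera_model(n))
E
```

```text
pics
{'time_s': 0.0, 'qpos': array([ 6.42283139e+01,  1.83506758e+01,  8.97060916e+01, -8.44785850e-04,
        7.20424903e+01, -1.14771332e+00]), 'qvel': array([-0.04199166,  0.01377418, -0.02525574,  0.02159599,  0.00836038,
        0.04791974]), 'effort': array([ 7.00469045e-04, -4.12463737e+01, -2.31970149e+01,  7.26806559e-02,
        4.56826645e-02, -1.42259423e-04]), 'ee_pos': array([239.38397615, 522.25363512, 213.13207704]), 'ee_rot': array([-89.99881488,   0.09925392,  65.37628942]), 'force': array([-0.51848926,  0.42821382, -0.17444543]), 'torque': array([ 0.00905347,  0.0126106 , -0.02162347]), 'gripper_width': 91.22951341979214} 18.8
scene {'fov_y': 50.79679388038139, 'cx': 325.3112393466415, 'cy': 196.98012769865156, 'distortion': array([0.00067823, 0.        , 0.        , 0.        , 0.        ]), 'extrinsics': array([[-8.77399681e-01,  4.79752254e-01,  2.75231044e-03,
         4.98920199e+02],
       [-2.77123396e-01, -5.11486183e-01,  8.13378453e-01,
         1.27290508e+02],
       [ 3.91627915e-01,  7.12895265e-01,  5.81728388e-01,
        -1.56949189e+03],
       [ 0.00000000e+00,  0.00000000e+00,  0.00000000e+00,
         1.00000000e+00]])}
top {'fov_y': 44.65864780777997, 'cx': 316.19650084708775, 'cy': 195.9206777776791, 'distortion': array([-0.09080081,  0.        ,  0.        ,  0.        ,  0.        ]), 'extrinsics': array([[-2.80278075e-02, -9.99555044e-01, -1.02056654e-02,
         2.45579009e+01],
       [ 9.81001662e-01, -2.94653587e-02,  1.91748615e-01,
        -5.70000466e+02],
       [-1.91964009e-01, -4.63748141e-03,  9.81391009e-01,
        -1.48770713e+03],
       [ 0.00000000e+00,  0.00000000e+00,  0.00000000e+00,
         1.00000000e+00]])}
```

View pics/a_top.png

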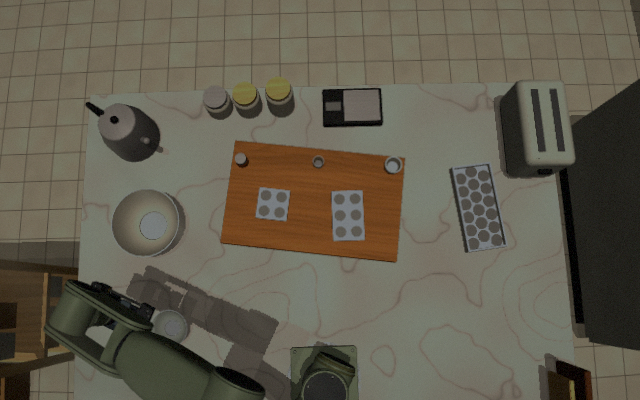

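View pics/a_scene.png

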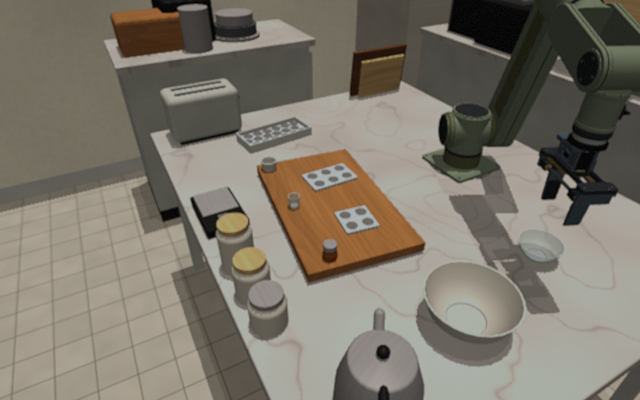

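The top view shows the board with corners at about (235,141), (404,158), (397,261) and (222,243). The long lid is at about (348,215) on the right half and the square lid at about (273,204). Next I'll measure these.

```bash
cat > h.py <<'E'
import numpy as np, cv2
from workcell import state, vision, job, env
def K(m,h=400):
    f=h/2/np.tan(np.radians(m["fov_y"])/2)
    return np.array([[f,0,m["cx"]],[0,f,m["cy"]],[0,0,1]])
def rays(m,px):
    px=np.asarray(px,float).reshape(-1,1,2)
    u=cv2.undistortPoints(px,K(m),np.array(m["distortion"]))[:,0]
    d=np.c_[u[:,0],-u[:,1],-np.ones(len(u))]
    E=np.array(m["extrinsics"]);R=E[:3,:3];t=E[:3,3]
    return -R.T@t, d@R
def onplane(m,px,z):
    o,d=rays(m,px); s=(z-o[2])/d[:,2]
    return o+s[:,None]*d
def tri(a,b):
    A=np.zeros((3,3));B=np.zeros(3)
    for o,d in (a,b):
        d=d/np.linalg.norm(d);P=np.eye(3)-np.outer(d,d);A+=P;B+=P@o
    return np.linalg.solve(A,B)
def boardmask(f):
    hsv=cv2.cvtColor(f,cv2.COLOR_RGB2HSV)
    return ((hsv[...,0]<22)&(hsv[...,1]>130)&(hsv[...,2]>60)).astype(np.uint8)*255
def biggest(m):
    c,_=cv2.findContours(m,cv2.RETR_EXTERNAL,cv2.CHAIN_APPROX_NONE)
    return c
E
python3 - <<'E'
from h import *
for n in("scene","top"):
    f=cv2.imread(f"pics/a_{n}.png")[:,:,::-1].copy(); m=vision.camera_model(n)
    b=boardmask(f)
    cs=[c for c in biggest(b)]
    c=max(cs,key=lambda c:cv2.contourArea(c) if 200<c[:,0,0].mean()<450 and c[:,0,1].mean()>130 else 0)
    hull=cv2.convexHull(c)
    print(n,cv2.contourArea(c),cv2.approxPolyDP(hull,4,True)[:,0].tolist())
    inside=np.zeros_like(b);cv2.fillPoly(inside,[hull],255)
    hsv=cv2.cvtColor(f,cv2.COLOR_RGB2HSV)
    w=((hsv[...,1]<90)&(inside>0)).astype(np.uint8)*255
    w=cv2.morphologyEx(w,cv2.MORPH_OPEN,np.ones((3,3),np.uint8))
    for k in biggest(w):
        if cv2.contourArea(k)>50:
            r=cv2.minAreaRect(k); print(' blob',cv2.contourArea(k),np.round(r[0],1),np.round(cv2.boxPoints(r),1).tolist())
            if n=="top":
                p=onplane(m,k[:,0,:].astype(float),50)[:,:2].astype(np.float32)
                r=cv2.minAreaRect(p);print('   world',r)
    if n=="top":
        # board at z=40
        p=onplane(m,hull[:,0].astype(float),40)[:,:2].astype(np.float32)
        print(cv2.minAreaRect(p),cv2.boxPoints(cv2.minAreaRect(p)).tolist())
    v=cv2.resize(np.vstack([f[120:280,150:450],cv2.cvtColor(b|w//2,cv2.COLOR_GRAY2RGB)[120:280,150:450]]),None,fx=1.8,fy=1.8)
    cv2.imwrite(f"pics/b_{n}.png",v[:,:,::-1])
E
```

```text
scene 12501.5 [[345, 150], [422, 240], [422, 249], [309, 281], [258, 166]]
 blob 143.0 [329.5 245.5] [[323.0, 239.0], [336.0, 239.0], [336.0, 252.0], [323.0, 252.0]]
 blob 805.5 [356.1 218.9] [[333.3999938964844, 211.39999389648438], [372.6000061035156, 201.60000610351562], [378.79998779296875, 226.3000030517578], [339.5, 236.10000610351562]]
 blob 127.5 [293.5 200. ] [[288.0, 192.0], [299.0, 192.0], [299.0, 208.0], [288.0, 208.0]]
 blob 853.5 [329.1 176.4] [[301.1000061035156, 173.8000030517578], [351.5, 159.39999389648438], [357.1000061035156, 179.0], [306.70001220703125, 193.39999389648438]]
 blob 80.0 [269. 167.] [[263.0, 163.0], [275.0, 163.0], [275.0, 171.0], [263.0, 171.0]]
top 17526.0 [[235, 141], [403, 158], [396, 260], [221, 242]]
 blob 1537.5 [347.4 215.2] [[330.29998779296875, 190.60000610351562], [362.29998779296875, 189.1999969482422], [364.6000061035156, 239.6999969482422], [332.6000061035156, 241.1999969482422]]
   world ((507.5213623046875, -88.5864486694336), (161.17237854003906, 101.235107421875), 0.35323479771614075)
 blob 926.5 [272.3 203.7] [[254.6999969482422, 
[... 183 characters left out ...]
75, 101.3095703125), 81.98023986816406)
 blob 218.5 [393.  164.5] [[385.0, 156.0], [401.0, 156.0], [401.0, 173.0], [385.0, 173.0]]
   world ((667.124755859375, -242.32366943359375), (51.784061431884766, 56.618160247802734), 86.3635482788086)
 blob 87.0 [240. 158.] [[235.0, 153.0], [245.0, 153.0], [245.0, 163.0], [235.0, 163.0]]
   world ((704.1851196289062, 251.589599609375), (34.19100570678711, 32.65041732788086), 0.11473743617534637)
((561.671142578125, 18.01739501953125), (557.7262573242188, 339.1492919921875), 82.08678436279297) [[355.3193054199219, -234.844482421875], [691.2391357421875, -281.53619384765625], [768.02294921875, 270.8792724609375], [432.1031494140625, 317.57098388671875]]
```

View pics/b_top.png

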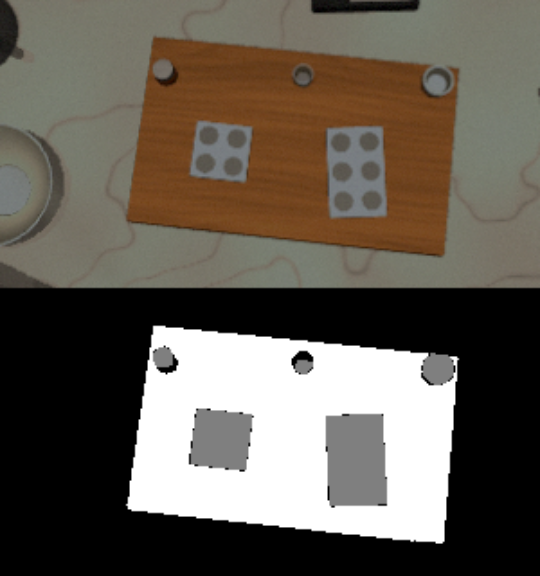

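Run:
```python
from h import *
mt,ms=vision.camera_model("top"),vision.camera_model("scene")
for n,a,b in [("lid",(347.4,215.2),(329.1,176.4)),("sq",(272.3,203.7),(356.1,218.9)),("near-right",(396.5,260.5),(345,150)),("near-left",(221.5,242.5),(422,240.5))]:
    ra,rb=rays(mt,a),rays(ms,b)
    print(n,tri((ra[0],ra[1][0]),(rb[0],rb[1][0])).round(1))
o=np.array([393.7,41.4]);x=np.array([.9905,-.1374]);y=np.array([.1374,.9905])
print('glass',[(q-o)@np.c_[x,y] for q in onplane(mt,[(318,161)],60)[:,:2]])
s=state();tgt=o+250*x-108*y;print(tgt)
w=np.radians(s["ee_rot"][2]);tx=np.array([np.cos(w),np.sin(w)]);tz=np.array([-np.sin(w),np.cos(w)])
d=tgt-s["ee_pos"][:2];print('tool x,z mm',d@tx,d@tz,'down',s["ee_pos"][2]-130)
```

```text
lid [506.7 -88.5  45.2]
sq [550.1 149.1  46.9]
near-right [ 358.4 -236.5   33.9]
near-left [433.9 310.3  39.5]
glass [array([292.74899946,  -2.18470722])]
[626.4858 -99.924 ]
tool x,z mm -404.34229776766813 -611.140884882747 down 83.19572570678176
```

```bash
python3 -m handwheel '[[6,[-2.5,0,-4],-2],[6,[-5,0,-8],-4],[6,[-7.5,0,-12],-6],[6,[-10,0,-16],-8],[6,[-13,0,-20],-10],[6,[-16,0,-24],-12],[6,[-19,0,-28],-14],[6,[-21.5,0,-32],-16],[6,[-24,0,-36],-16.7],[6,[-26.5,0,-40],-16.7]]'
python3 - <<'E'
from h import *
s=state();print(s["ee_pos"],s["ee_rot"],s["force"],s["gripper_width"])
tgt=np.array([626.5,-99.9])
w=np.radians(s["ee_rot"][2]);tx=np.array([np.cos(w),np.sin(w)]);tz=np.array([-np.sin(w),np.cos(w)])
d=tgt-s["ee_pos"][:2];print('tool x,z mm',d@tx,d@tz)
E
```

```text
time_s: 1.1
ee_pos: [493.1, 112.9, 213.5]
ee_rot: [-90.0, 0.1, 82.1]
force: [0.2, 0.1, 0.4]
gripper_width: 59.8
[493.09790318 112.85685385 213.46810026] [-8.99552007e+01  8.12197341e-02  8.20736988e+01] [0.19520326 0.06929084 0.40566833] 59.81015715570396
tool x,z mm -192.32818682389944 -161.4666121859537
```

```bash
python3 -m handwheel '[[6,[-3,0,-2.5],0],[6,[-6,0,-5],0],[6,[-9,0,-7.5],0],[6,[-12,0,-10],0],[6,[-15,1,-12.5],0],[6,[-18,3,-15],0],[6,[-19.2,6,-16.1],0],[6,[-19.2,9,-16.1],0],[6,[-19.2,9,-16.1],0]]'
python3 - <<'E'
from h import *
for n in("wrist","scene","top"):
    f=vision.grab_frame(n); cv2.imwrite(f"pics/c_{n}.png",f[:,:,::-1])
E
```

```text
time_s: 2.0
ee_pos: [622.7, -99.7, 118.5]
ee_rot: [-89.3, 0.1, 82.0]
force: [0.4, 0.3, 0.4]
gripper_width: 59.6
```

View pics/c_wrist.png

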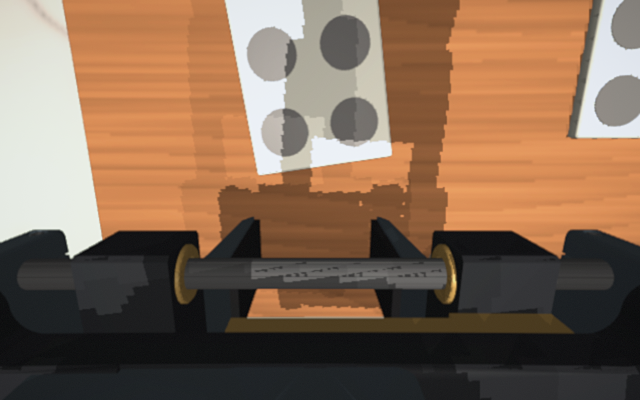

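View pics/c_scene.png

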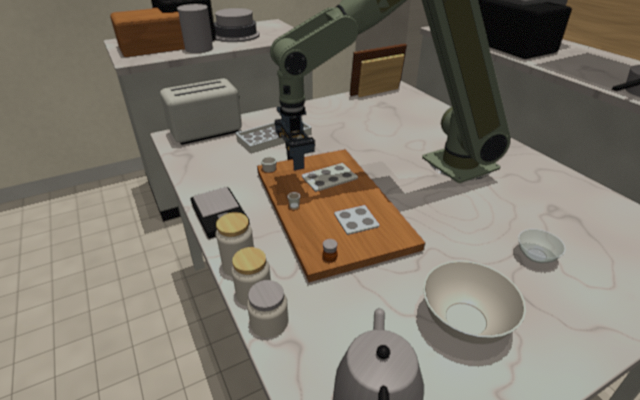

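The wrist view shows the lid's far end running from (258,174) to (391,156), with both fingers clear of it and centred on it. I'll cross-check those positions with the wrist calibration.

Run:
```python
from h import *
m=vision.camera_model("wrist"); s=state();print(s["ee_pos"],s["ee_rot"],s["force"])
o=np.array([393.7,41.4]);B=np.c_[[.9905,-.1374],[.1374,.9905]]
p=onplane(m,[(258,174),(391,156)],50)[:,:2]; print('far corners board',((p-o)@B).round(1))
print('tcp board',(s["ee_pos"][:2]-o)@B)
```

```text
[626.6038365  -99.44088365 124.79104006] [-9.00451998e+01  8.29981166e-02  8.20950456e+01] [ 0.85683648 -0.75289053  0.68157151]
far corners board [[ 221.8 -152.2]
 [ 208.3  -52.1]]
tcp board [ 250.04278747 -107.50190812]
```

```bash
python3 -m handwheel '[[6,[0,1.5,-0.5],0],[6,[0,3,-1],0],[6,[0,4.5,-1],0],[6,[0,5.5,-1],0],[6,[0,6.2,-1],0],[6,[0,6.6,-1],0],[6,[0,7,-1],0],[6,[0,7,-1],0]]'
python3 -m handwheel '[[6,[0,0,0],0],[6,[0,0,0],0]]'
```

```text
time_s: 2.95
ee_pos: [636.5, -100.9, 54.6]
ee_rot: [-90.0, 0.1, 82.1]
force: [-0.1, -0.1, 0.1]
gripper_width: 60.0
time_s: 3.15
ee_pos: [636.8, -101.0, 55.1]
ee_rot: [-90.1, 0.1, 82.1]
force: [-0.0, 0.1, 0.2]
gripper_width: 60.2
```

```bash
python3 -m handwheel '[[6,[0,0.3,0],0],[6,[0,0.6,0],0],[6,[0,0.9,0],0],[6,[0,1.0,0],0],[6,[0,1.0,0],0]]'
python3 - <<'E'
from h import *
for n in("wrist",):
    f=vision.grab_frame(n); cv2.imwrite(f"pics/d_{n}.png",f[:,:,::-1])
s=state();print(s["ee_pos"],s["force"])
E
```

```text
time_s: 3.65
ee_pos: [636.6, -100.9, 44.7]
ee_rot: [-90.0, 0.1, 82.1]
force: [0.6, -0.2, -0.4]
gripper_width: 60.0
[ 636.74835174 -100.96810847   44.904066  ] [ 0.0938033  -0.44509176  0.02304381]
```

View pics/d_wrist.png

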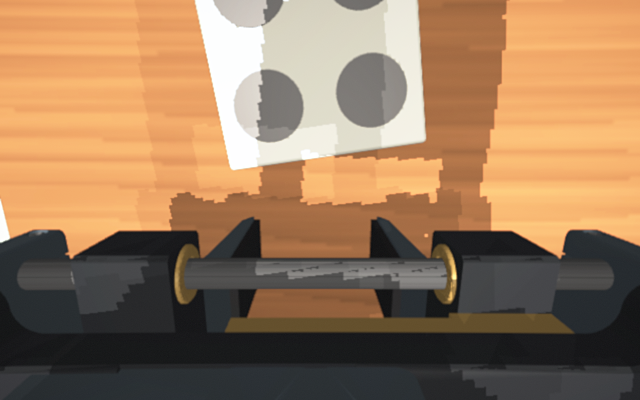

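```bash
python3 -m handwheel '[[6,[0,0,0.8],0],[6,[0,0,1.6],0],[6,[0,0,2.4],0],[6,[0,0,3.2],0],[6,[0,0,4],0],[6,[0,0,4.8],0],[6,[0,0,5.6],0],[6,[0,0,6.4],0],[6,[0,0,7],0],[6,[0,0,7],0]]'
python3 - <<'E'
from h import *
for n in("wrist","top"):
    f=vision.grab_frame(n); cv2.imwrite(f"pics/e_{n}.png",f[:,:,::-1])
s=state();print(s["ee_pos"],s["ee_rot"],s["force"])
E
```

```text
time_s: 4.7
ee_pos: [566.3, -91.1, 44.9]
ee_rot: [-90.0, 0.1, 82.1]
force: [-0.1, 0.1, -0.0]
gripper_width: 60.1
[567.14628532 -91.21840138  44.81928207] [-9.00388555e+01  7.27309323e-02  8.20866362e+01] [-0.47926641 -0.49932395  0.18677542]
```

View pics/e_wrist.png

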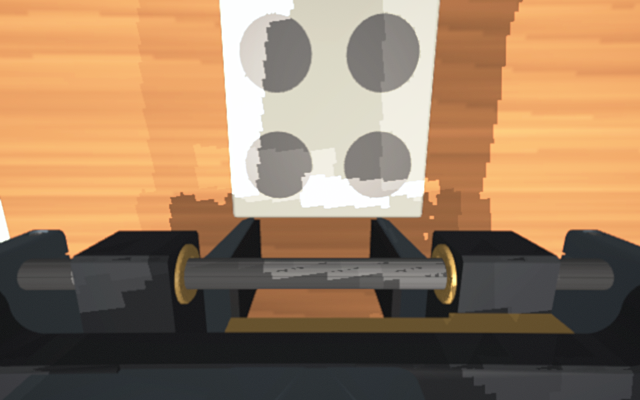

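View pics/e_top.png

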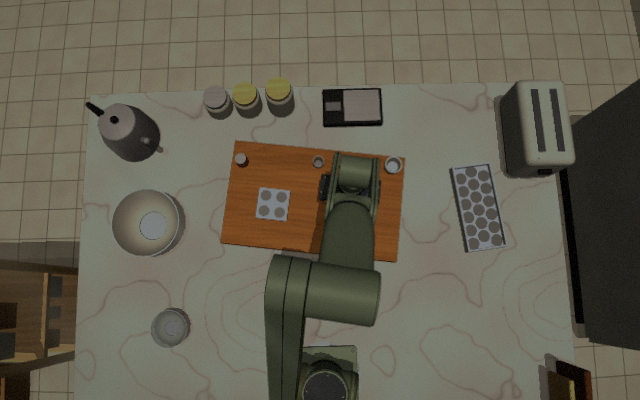

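The lid is square to the fingers, with its far edge on row 217 from column 235 to 421. I'll push most of the rest, then back off and measure.

```bash
python3 -m handwheel '[[6,[0,0,0.7],0],[6,[0,0,1.4],0],[6,[0,0,2.1],0],[6,[0,0,2.8],0],[6,[0,0,3.4],0],[6,[0,0,3.7],0],[6,[0,0,3.7],0]]'
python3 - <<'E'
from h import *
s=state();print(s["ee_pos"],s["ee_rot"],s["force"])
m=vision.camera_model("wrist")
f=vision.grab_frame("wrist"); cv2.imwrite(f"pics/f_wrist.png",f[:,:,::-1])
o=np.array([393.7,41.4]);B=np.c_[[.9905,-.1374],[.1374,.9905]]
print('tcp board',(s["ee_pos"][:2]-o)@B)
print(((onplane(m,[(235,217),(421,217)],50)[:,:2]-o)@B).round(1))
E
```

```text
time_s: 5.5
ee_pos: [529.5, -86.0, 44.7]
ee_rot: [-90.0, 0.1, 82.1]
force: [0.6, -0.5, -0.7]
gripper_width: 60.0
[529.49799646 -86.01031537  44.72456538] [-8.99607618e+01  7.21087163e-02  8.20816959e+01] [ 0.56271286 -0.54588765 -0.72433221]
tcp board [ 152.01409282 -107.54127266]
[[ 133.8 -151.1]
 [ 133.8  -52.9]]
```

```bash
python3 -m handwheel '[[6,[0,0,-1],0],[6,[0,0,-2],0],[6,[0,-2,-3],0],[6,[0,-6,-5],0],[6,[0,-10,-8],0],[6,[0,-13,-12],0],[6,[0,-16,-12],0],[6,[0,-19,-12],0],[6,[0,-19,-12],0],[6,[0,-19,-12],0]]'
python3 - <<'E'
from h import *
import json
for n in("top","wrist","scene"):
    m=vision.camera_model(n)
    f=vision.grab_frame(n); cv2.imwrite(f"pics/g_{n}.png",f[:,:,::-1])
    json.dump({k:np.array(v).tolist() for k,v in m.items()},open(f"g_{n}.json","w"))
E
```

```text
time_s: 6.55
ee_pos: [649.5, -102.4, 234.7]
ee_rot: [-90.0, 0.1, 82.1]
force: [-0.0, 0.0, -0.0]
gripper_width: 59.7
```

View pics/g_wrist.png

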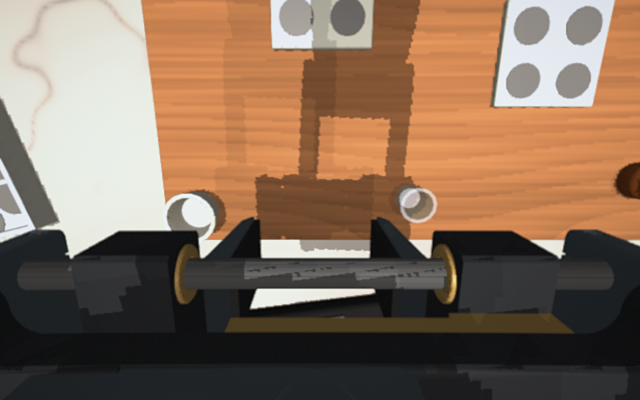

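View pics/g_top.png

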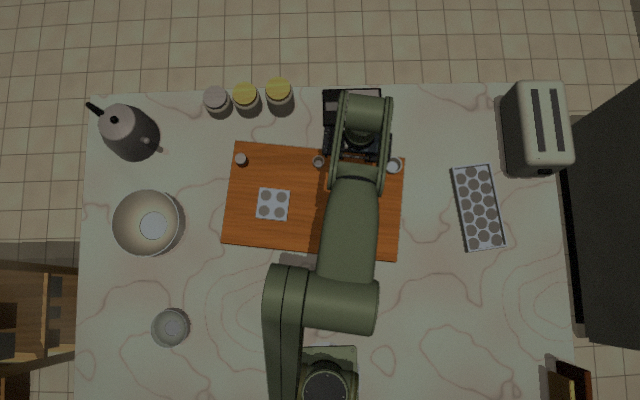

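```bash
python3 -m handwheel '[[6,[0,-1,3],0],[6,[0,-2,6],0],[6,[0,-2,9],0],[6,[0,-2,12],0],[6,[0,-2,14],0],[6,[0,-2,15],0],[6,[0,-2,15],0],[6,[0,-2,15],0]]'
python3 - <<'E'
from h import *
import json
for n in("wrist","scene"):
    m=vision.camera_model(n)
    f=vision.grab_frame(n); cv2.imwrite(f"pics/i_{n}.png",f[:,:,::-1])
    json.dump({k:np.array(v).tolist() for k,v in m.items()},open(f"i_{n}.json","w"))
E
```

```text
time_s: 7.5
ee_pos: [500.5, -81.7, 253.1]
ee_rot: [-89.8, 0.1, 82.1]
force: [0.5, -0.4, 0.7]
gripper_width: 60.0
```

View pics/i_wrist.png

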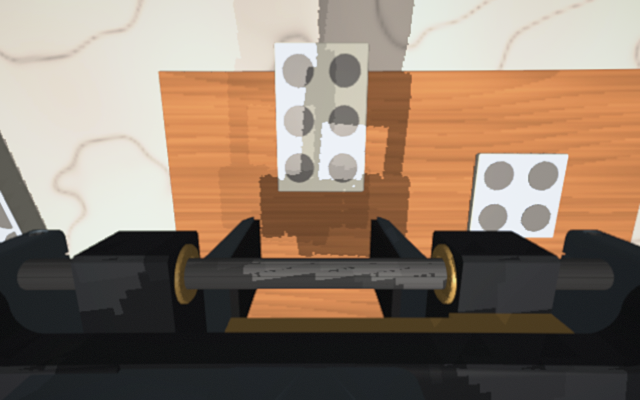

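The wrist view now has everything in one frame. The lid's corners are at (275,43), (368,43), (363,191) and (279,191), and the board's near edge is near row 71. I'll fit lines to both.

```bash
cat > meas.py <<'E'
from h import *
import json,sys
t=sys.argv[1]
f=cv2.imread(f"pics/{t}_wrist.png")[:,:,::-1].copy().astype(float); m=json.load(open(f"{t}_wrist.json"))
def edge(cols,r0,r1,ch):
    pts=[]
    for c in cols:
        g=np.abs(np.diff(ch[r0:r1,c])); i=g.argmax(); pts.append((c,r0+i+.5))
    return np.array(pts)
sat=f.max(2)-f.min(2); br=f.sum(2)
R=json.loads(sys.argv[2])  # front rows, far rows, lid cols, board row range, board col ranges
fr=edge(range(*R["lc"]),*R["front"],br); fa=edge(range(*R["lc"]),*R["far"],sat)
nb=np.vstack([edge(range(*c),*R["near"],sat) for c in R["bc"]])
def line(px,z):
    p=onplane(m,px,z)[:,:2]
    for _ in range(4):
        c=p.mean(0);u=np.linalg.svd(p-c)[2][0];n=np.array([-u[1],u[0]]);r=(p-c)@n
        p=p[np.abs(r)<=max(1.,2*r.std())]
    if u[1]<0:u=-u
    return c,u,r.std()
cb,ub,sb=line(nb,40);xb=np.array([ub[1],-ub[0]])
for nme,px in(("front",fr),("far",fa)):
    c,u,s=line(px,50); print(nme,'rows',np.median(px[:,1]),'board x',(c-cb)@xb,'ang deg',np.degrees(np.arctan2(u@xb,u@ub)),'std',s)
print('board edge pt',cb,'x axis yaw',np.degrees(np.arctan2(xb[1],xb[0])),sb)
E
python3 meas.py i '{"front":[30,55],"far":[180,205],"lc":[282,360],"near":[60,85],"bc":[[175,230],[420,620]]}'
```

```text
front rows 42.5 board x -23.53335905992864 ang deg 1.3533004398923638 std 5.017023399626613
far rows 191.5 board x 132.71686860037173 ang deg 0.12443920754695263 std 0.0009077075807264554
board edge pt [401.08498813  79.87157973] x axis yaw -7.83709121001615 0.28443510850229176
```

```bash
python3 meas.py i '{"front":[37,50],"far":[186,196],"lc":[324,362],"near":[64,78],"bc":[[175,230],[420,620]]}';python3 meas.py i '{"front":[37,50],"far":[186,196],"lc":[280,312],"near":[64,78],"bc":[[175,230],[420,620]]}'
python3 - <<'E'
import cv2
f=cv2.imread('pics/i_wrist.png'); cv2.imwrite('pics/i_crop.png',cv2.resize(f[30:90,240:400],None,fx=5,fy=5,interpolation=cv2.INTER_NEAREST))
E
```

```text
front rows 42.5 board x -26.637830992949446 ang deg -0.18422298388468922 std 0.19823128314904584
far rows 191.5 board x 132.77290840420034 ang deg 0.12875929505308747 std 0.00021494433006457269
board edge pt [401.08498813  79.87157973] x axis yaw -7.83709121001615 0.28443510850229176
front rows 42.5 board x -26.834053024741312 ang deg 0.10934174674398037 std 0.0017601821288820447
far rows 191.5 board x 132.6538104286743 ang deg 0.11953127950140637 std 0.00015246077199148407
board edge pt [401.08498813  79.87157973] x axis yaw -7.83709121001615 0.28443510850229176
```

View pics/i_crop.png

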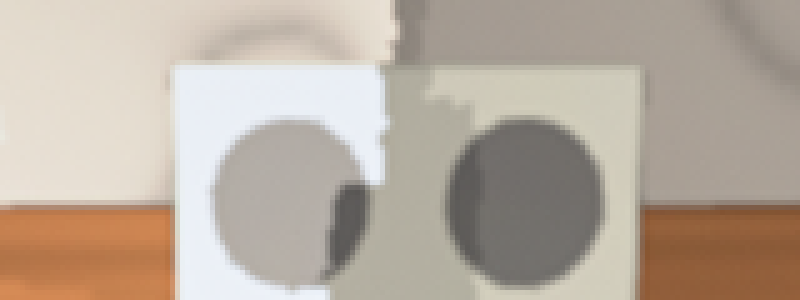

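The overhang is 27 mm and the lid is square to within 0.2°. That is within tolerance, but a 3 mm nudge will centre it.

```bash
python3 -m handwheel '[[6,[0,0,-2],0],[6,[0,0,-4],0],[6,[0,2,-6],0],[6,[0,5,-6.5],0],[6,[0,9,-6.5],0],[6,[0,13,-6.5],0],[6,[0,16,-6.5],0],[6,[0,18,-6.5],0],[6,[0,19,-6.5],0],[6,[0,19,-6.5],0]]'
python3 -m handwheel '[[6,[0,0,0],0]]'
python3 - <<'E'
from h import *
s=state();d=np.array([526.5,-85.6])-s["ee_pos"][:2]
w=np.radians(s["ee_rot"][2]);tx=np.array([np.cos(w),np.sin(w)]);tz=np.array([-np.sin(w),np.cos(w)])
print(s["ee_pos"],s["ee_rot"],d@tx,d@tz,s["ee_pos"][2]-45)
E
```

```text
time_s: 8.6
ee_pos: [564.1, -90.7, 61.2]
ee_rot: [-89.6, 0.1, 82.1]
force: [0.8, 0.2, 0.2]
gripper_width: 60.2
time_s: 8.7
ee_pos: [565.3, -90.9, 62.0]
ee_rot: [-89.7, 0.1, 82.1]
force: [-0.1, -0.6, 0.5]
gripper_width: 60.2
[565.26553379 -90.89027119  61.96691417] [-8.97299010e+01  5.99788964e-02  8.20893723e+01] -0.09530473185037282 39.12472998442018 16.966914174726575
```

```bash
python3 -m handwheel '[[6,[0,0.5,0],0],[6,[0,1.0,0],0],[6,[0,1.5,0],0],[6,[0,1.7,0],0],[6,[0,1.7,0],0],[6,[0,1.7,0],0]]'
python3 - <<'E'
from h import *
s=state();d=np.array([526.5,-85.6])-s["ee_pos"][:2]
w=np.radians(s["ee_rot"][2]);tz=np.array([-np.sin(w),np.cos(w)])
print(s["ee_pos"],s["ee_rot"],d@tz)
E
```

```text
time_s: 9.3
ee_pos: [565.2, -90.9, 45.0]
ee_rot: [-89.7, 0.1, 82.1]
force: [-0.5, 0.1, -0.5]
gripper_width: 60.0
[565.21392613 -90.92583504  44.98749346] [-8.97323878e+01  6.31376565e-02  8.20924424e+01] 39.078510794016054
```

```bash
python3 -m handwheel '[[6,[0,0,0.8],0],[6,[0,0,1.6],0],[6,[0,0,2.4],0],[6,[0,0,3.0],0],[6,[0,0,3.4],0],[6,[0,0,3.7],0],[6,[0,0,3.9],0],[6,[0,0,3.9],0]]'
python3 -m handwheel '[[6,[0,0,-1],0],[6,[0,0,-2],0],[6,[0,0,-3],0],[6,[0,-3,-4],0],[6,[0,-7,-4],0],[6,[0,-11,-4],0],[6,[0,-15,-3],0],[6,[0,-19,0],0],[6,[0,-21,2.5],0],[6,[0,-21,2.5],0]]'
python3 -m handwheel '[[6,[0,0,0],0],[6,[0,0,0],0]]'
python3 - <<'E'
from h import *
import json
for n in("wrist","scene"):
    m=vision.camera_model(n)
    f=vision.grab_frame(n); cv2.imwrite(f"pics/j_{n}.png",f[:,:,::-1])
    json.dump({k:np.array(v).tolist() for k,v in m.items()},open(f"j_{n}.json","w"))
E
```

```text
time_s: 10.1
ee_pos: [526.6, -85.6, 45.3]
ee_rot: [-89.7, 0.1, 82.1]
force: [0.4, -0.1, 0.4]
gripper_width: 60.0
time_s: 11.1
ee_pos: [502.9, -82.1, 259.4]
ee_rot: [-90.1, 0.1, 82.1]
force: [0.6, -0.2, -0.9]
gripper_width: 59.5
time_s: 11.3
ee_pos: [503.6, -82.2, 258.8]
ee_rot: [-90.1, 0.1, 82.1]
force: [0.6, 0.3, 0.0]
gripper_width: 59.9
```

View pics/j_wrist.png

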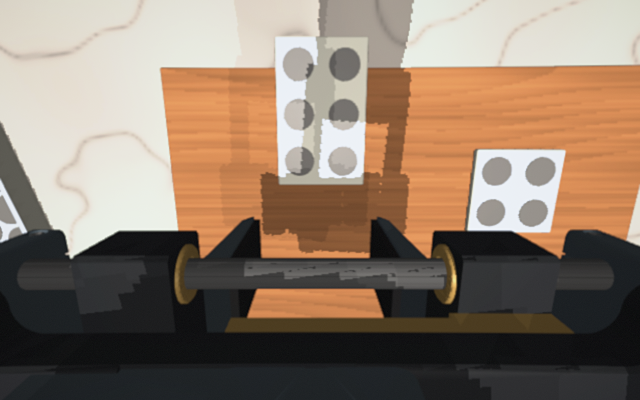

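View pics/j_scene.png

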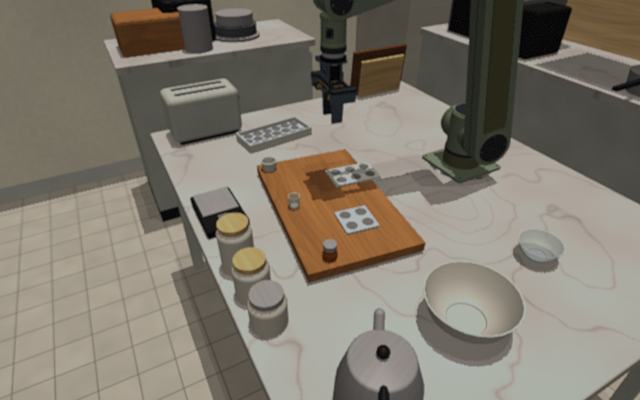

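The wrist view shows the lid from row 37 to 184 with the board edge near row 67. The other things look undisturbed in the scene view, and the arm is clear.

```bash
python3 meas.py j '{"front":[31,44],"far":[179,190],"lc":[281,312],"near":[60,76],"bc":[[175,230],[420,620]]}'; python3 meas.py j '{"front":[31,44],"far":[179,190],"lc":[324,362],"near":[60,76],"bc":[[175,230],[420,620]]}'
```

```text
front rows 35.5 board x -29.979446015031474 ang deg 0.9236364926176237 std 0.24441220796842367
far rows 184.5 board x 130.00589918366208 ang deg 0.04515895979014997 std 0.00023571671867654665
board edge pt [401.18562907  81.30826851] x axis yaw -7.903380926728982 0.2769406953957675
front rows 36.5 board x -28.948153837742865 ang deg -0.3997089347534216 std 0.23356126521596385
far rows 184.5 board x 130.05643341266273 ang deg 0.06005173587316063 std 0.00035413670039664136
board edge pt [401.18562907  81.30826851] x axis yaw -7.903380926728982 0.2769406953957675
```

```bash
python3 -c "
from workcell import job,state
print(job.job_done()); print(state()['time_s'])"
```

```text
the job is handed in; nothing more can be done
None
the job is handed in; nothing more can be done
```

The long lid now sticks out about 30 mm beyond the board's near edge, and I handed the job in at about 11.4 s. I pushed it from its far end with both fingertips, gripper square to the board. I stopped at 27 mm to measure, then nudged it another 3 mm and lifted clear.

- **Overhang:** the last wrist-camera check put the front end 29–30 mm out. The far end, at 130.0 mm, gives the same figure.
- **Squareness:** the far end was within about 0.1° of the board edge. The fits to the short front end were noisier, from -0.4° to +0.9° and partly in shadow, but still well inside the 6° limit.
- **Other things:** the square lid, cups, jar, mould and bowl looked undisturbed in the pictures; I did not measure their positions again. No high forces showed in the readings, and the arm ended well clear of everything.
- **Disagreement:** the first top-camera and wrist-camera readings of the lid's far end differed by about 5 mm. I therefore took the final overhang from a single wrist picture showing both the lid and the board edge.

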